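Load the teapot lids into the kiln tray by clay

TASK

The four teapot lids that already have their knob are ready for the kiln: put each one, knob up, into the compartment of the wooden tray whose round tile is of the same clay colour, sitting flat in the middle of that tile. The clay is brittle, so set each lid down without dropping it. The two lids that still have only a hole on top are not finished: leave them standing where they are.

Things in the scene. Friction and masses are not known exactly. Their poses are not given: they have to be found in the camera images.
- lid_red: finished teapot lid of orange-red clay, loose, about 80 g, upright. From the bottom: flange 46 mm diameter, 8 mm high; rim 62 mm diameter from 8 to 13 mm; low dome up to 22 mm; round knob in the middle from 22 to 41 mm, 20 mm diameter at its widest (30 to 36 mm up), 15 mm at its neck. Origin: centre of the flange's underside; z up through the knob; its yaw means nothing.
- lid_brown: finished teapot lid of dark brown clay, loose, about 80 g, upright. From the bottom: flange 46 mm diameter, 8 mm high; rim 62 mm diameter from 8 to 13 mm; low dome up to 22 mm; round knob in the middle from 22 to 41 mm, 20 mm diameter at its widest (30 to 36 mm up), 15 mm at its neck. Origin: centre of the flange's underside; z up through the knob; its yaw means nothing.
- lid_buff: finished teapot lid of sandy buff-yellow clay, loose, about 80 g, upright. From the bottom: flange 46 mm diameter, 8 mm high; rim 62 mm diameter from 8 to 13 mm; low dome up to 22 mm; round knob in the middle from 22 to 41 mm, 20 mm diameter at its widest (30 to 36 mm up), 15 mm at its neck. Origin: centre of the flange's underside; z up through the knob; its yaw means nothing.
- lid_bluegrey: finished teapot lid of blue-grey clay, loose, about 80 g, upright. From the bottom: flange 46 mm diameter, 8 mm high; rim 62 mm diameter from 8 to 13 mm; low dome up to 22 mm; round knob in the middle from 22 to 41 mm, 20 mm diameter at its widest (30 to 36 mm up), 15 mm at its neck. Origin: centre of the flange's underside; z up through the knob; its yaw means nothing.
- blank_red: unfinished teapot lid of orange-red clay: as the finished ones (flange 46 mm, rim 62 mm diameter) but without a knob, its flat top at 21 mm shows a dark round hole (18 mm) in a pale ring of slip (29 mm). Loose, to be left where it stands. Origin: centre of the underside; z up.
- blank_buff: unfinished teapot lid of sandy buff-yellow clay: as the finished ones (flange 46 mm, rim 62 mm diameter) but without a knob, its flat top at 21 mm shows a dark round hole (18 mm) in a pale ring of slip (29 mm). Loose, to be left where it stands. Origin: centre of the underside; z up.
- tile_red: round orange-red clay tile, 72 mm diameter, 4 mm thick, fixed in the middle of one compartment of the fixed wooden tray. Origin: centre of its underside, 6 mm above the bench (its top: 10 mm); x, y along the tray's walls. Tray: 186 mm square, 2 x 2 compartments 84 mm wide inside, centres 90 mm apart; walls 6 mm thick, tops 18 mm above the bench. Which compartment has which tile varies.
- tile_brown: round dark brown clay tile, 72 mm diameter, 4 mm thick, fixed in the middle of one compartment of the fixed wooden tray. Origin: centre of its underside, 6 mm above the bench (its top: 10 mm); x, y along the tray's walls. Tray: 186 mm square, 2 x 2 compartments 84 mm wide inside, centres 90 mm apart; walls 6 mm thick, tops 18 mm above the bench. Which compartment has which tile varies.
- tile_buff: round sandy buff-yellow clay tile, 72 mm diameter, 4 mm thick, fixed in the middle of one compartment of the fixed wooden tray. Origin: centre of its underside, 6 mm above the bench (its top: 10 mm); x, y along the tray's walls. Tray: 186 mm square, 2 x 2 compartments 84 mm wide inside, centres 90 mm apart; walls 6 mm thick, tops 18 mm above the bench. Which compartment has which tile varies.
- tile_bluegrey: round blue-grey clay tile, 72 mm diameter, 4 mm thick, fixed in the middle of one compartment of the fixed wooden tray. Origin: centre of its underside, 6 mm above the bench (its top: 10 mm); x, y along the tray's walls. Tray: 186 mm square, 2 x 2 compartments 84 mm wide inside, centres 90 mm apart; walls 6 mm thick, tops 18 mm above the bench. Which compartment has which tile varies.
Things that resemble listed ones, but are neither listed nor needed, are in the scene too. What is shaped like the lid_brown but green or purple is not meant.

How it is judged:
By the outcome, as a careful person would: the job done as asked, in the order asked, and still so for the second after the job is handed in, with the robot touching nothing.
It also fails if it takes over 104 s, if anything falls off the work surface, if the arm or the gripper's body presses on something with over 40 N, if the wrist force passes 120 N, or if a joint passes its speed limit or range.

ROBOT

A 7-joint arm with a two-finger parallel gripper is mounted at the origin on the work surface. World frame = base frame: x ahead of the robot, y to its left, z up, the work surface at z = 0. Lengths are in m, angles in degrees, forces in N, time in s.
With the tool pointing down it reaches from about 0.425 to 0.875 m from the base axis. Payload 4.7 kg.
Tool frame: the origin (TCP) lies midway between the tips of the shut fingers; the grasp point (between the pads) lies 19 mm behind it (env.grip_point_offset is the distance from the TCP to the grasp point, in m); z points along the fingers, y is the line along which they close (so a half turn about z gives the same grasp; the last joint's range is limited). The gripper opens to 87 mm and grips with 3 to 60 N. Pads are 19 mm wide; open, the fingers measure 117 mm over their backs; the gripper's body (75 mm by 190 mm) begins 51 mm behind the grasp point.
Start: joints at [-67.202, 18.392, -4.016, 83.108, 1.295, 78.541, -3.26], TCP at [0.243, 0.603, 0.223] pointing down, gripper open.
Joint ranges: [-163.93, 163.93], [-17.29, 119.83], [-79.2, 71.16], [3.27, 140.29], [-89.18, 269.18], [5.43, 117.66], [-154.24, 154.24]. Speed limits (degrees/s): [147.25, 147.25, 180, 180, 180, 180, 180].

INTERFACE

Orientations are given as [roll, pitch, yaw] about the fixed x, y, z axes, in that order (R = Rz(yaw) Ry(pitch) Rx(roll)).
In Python, from cell import env gives the robot as it stands.
- The arm moves only by the shell command python3 -m jog 'ROWS' [FORCE]. ROWS is JSON, a list of rows, each a list of 7 numbers: the shift along the tool's x, y, z in m, then the turn, a rotation vector about the tool's x, y, z in rad, then the finger opening in m, from 0 to 0.087. A call has 1 to 12 rows; each row shifts and turns the commanded pose from where the row before left it, along the tool's axes as they then stand; what a row does not reach is not made up. A row lasts 1/12 s, in which the tool goes at most 41.7 mm and 7.16 degrees, less where a joint would pass 70% of its speed; a pose out of reach is approached as far as the arm can. A call is refused whole if a number of a shift passes 0.0417 or a number of a turn 0.125, either way. A call with a gripper value outside its range is refused whole. The fingers move at their own pace and stop on an object; FORCE is the grip in N (left out, the last holds). Time passes only in rows, so rows that do not move let the fingers close. It gives the time, the measured TCP pose, the force, the opening and the grip force at its end, in the units of the state.
- env.get_obs(): the state, without advancing time (a new reading comes with each control period).
- env.read_camera(name): name is "scene" or "top" or "wrist"; returns the picture (480x640x3 uint8, blue, green, red); there is no depth.
- env.get_calibration(name): a dict with "fov_y" (degrees; the focal length in pixels is half the picture's height over the tangent of half this angle, whatever the lens; pixels are square), "cx", "cy" (the principal point, pixels), "pose" (4x4, takes a point from camera to world coordinates). Camera axes: x right, y up, looking along -z (the intrinsics and any distortion apply to the point x, -y, -z); pixel columns grow to the right and rows downward; lengths in m; the calibration is good to about 2 mm. A picture is of the moment at which its call begins: read the wrist's pose just before it. get_calibration takes no time and is no camera call; for the wrist camera it gives the pose at the moment of the call.
- env.sign_off(): hands the job in; it is judged then, once.
The state is a dict: "time_s": time; "qpos": joint angles; "joint_velocities": joint speeds; "effort": joint torques, N m; "tool_pos": TCP position; "tool_rot": TCP orientation; "force": force on the tool from outside, world axes, zero at the start; "wrist_torque": the same for the moment, N m; "grip_width": finger opening in m; "grasp_force": force on a finger pad.
Only numpy, scipy, OpenCV 4.12 (cv2) and the standard library are available. Lean on these libraries where they do the work, as an engineer would, in place of code of your own. Each camera call takes 0.05 s, during which the arm holds its last target. There are 200 camera calls.

## Working session

There is one attempt and no reset: what is moved stays moved. The work goes in short steps, Python scripts to look and compute and a shell command to move; the robot and the scene stay as the last step left them, time stands still between calls to the robot, and variables do not carry over. Pictures are saved under pics/ and viewed, at most 14 in all, crops included, and the job is handed in when it is done.

```bash
ls; mkdir -p pics; python3 - <<'E'
from cell import env
import cv2,numpy as np
for n in("scene","top","wrist"):
    c=env.get_calibration(n);print(n,c["fov_y"],c["cx"],c["cy"],{k:v for k,v in c.items() if k not in("pose","fov_y","cx","cy")});print(np.round(c["pose"],4).tolist())
    cv2.imwrite(f"pics/{n}0.png",env.read_camera(n))
o=env.get_obs();print(o["time_s"],o["tool_pos"],o["tool_rot"],o["grip_width"],env.grip_point_offset)
E
```

```text
pics
scene 53.493319413101396 319.7693770411335 240.89906255949472 {}
[[0.7687, -0.5392, 0.3441, 0.8847], [0.6396, 0.6499, -0.4105, -0.4512], [-0.0023, 0.5356, 0.8445, 0.819], [0.0, 0.0, 0.0, 1.0]]
top 48.04563535614364 329.86444952182853 236.10842385146694 {}
[[0.0172, 0.9964, -0.0836, 0.4752], [-0.9998, 0.0175, 0.0026, -0.0548], [0.004, 0.0835, 0.9965, 1.1367], [0.0, 0.0, 0.0, 1.0]]
wrist 61.08387196356869 320.4925857024419 231.679949018255 {}
[[0.3741, -0.8894, -0.2626, 0.1703], [0.9274, 0.3581, 0.1084, 0.6318], [-0.0024, -0.2841, 0.9588, 0.3851], [0.0, 0.0, 0.0, 1.0]]
0.15 [0.24328984 0.60229582 0.22172274] [-1.79916383e+02  6.15718423e-03  1.58010494e+02] 0.08689964397325109 0.0187
```

View pics/top0.png

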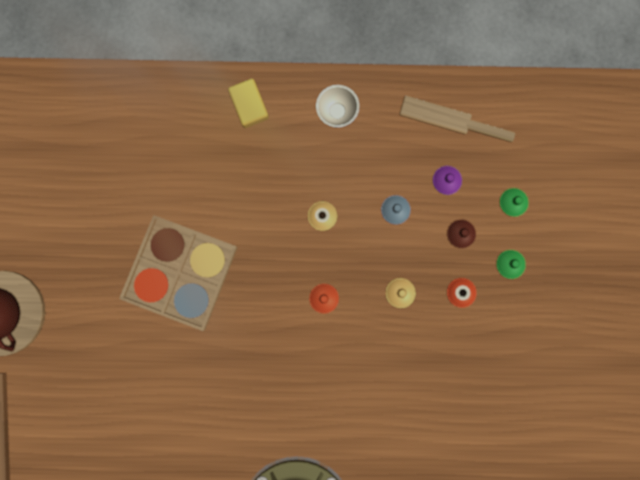

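View pics/scene0.png

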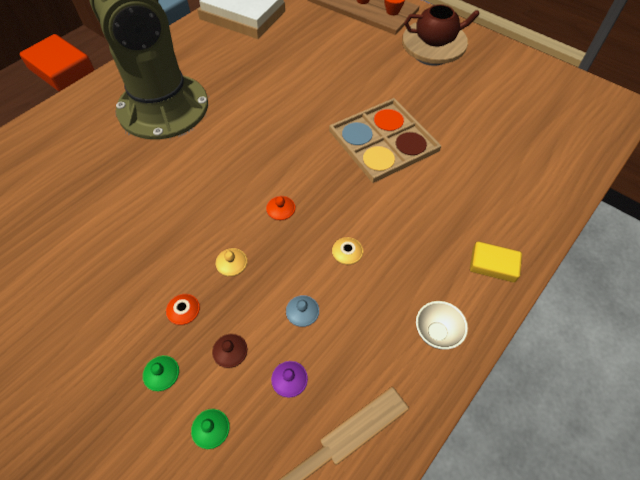

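The top view shows the tray at about (178,274), with brown upper-left, buff upper-right, red lower-left and blue lower-right. The finished lids are at: red (323,299), buff (401,293), blue-grey (396,209), brown (461,234). The blanks are at (322,215) and (462,293). The scene view shows the same layout. Next I'll triangulate from the two views.

```bash
cat > h.py <<'E'
from cell import env
import cv2,numpy as np
def ray(c,u,v):
    f=240/np.tan(np.radians(c["fov_y"])/2); P=np.array(c["pose"])
    d=P[:3,:3]@np.array([(u-c["cx"])/f,-(v-c["cy"])/f,-1]); return P[:3,3],d/np.linalg.norm(d)
def plane(c,u,v,z):
    o,d=ray(c,u,v); return o+d*(z-o[2])/d[2]
def tri(rays):
    A=sum(np.eye(3)-np.outer(d,d) for o,d in rays); b=sum((np.eye(3)-np.outer(d,d))@o for o,d in rays)
    p=np.linalg.solve(A,b); return p,max(np.linalg.norm(np.cross(p-o,d)) for o,d in rays)
R=dict(red=((2,190,90),(12,255,255)),buff=((17,90,120),(28,255,255)),bluegrey=((98,50,60),(115,200,255)),brown=((0,60,15),(10,255,115)))
def blobs(img,col,amin=150,amax=40000):
    hsv=cv2.cvtColor(img,cv2.COLOR_BGR2HSV); m=cv2.inRange(hsv,*R[col])
    m=cv2.morphologyEx(m,cv2.MORPH_OPEN,np.ones((3,3)))
    out=[]
    for k in cv2.findContours(m,cv2.RETR_EXTERNAL,cv2.CHAIN_APPROX_NONE)[0]:
        h=cv2.convexHull(k); a=cv2.contourArea(h)
        if amin<a<amax and cv2.contourArea(k)>.7*a:
            M=cv2.moments(h); out.append((round(M["m10"]/M["m00"],1),round(M["m01"]/M["m00"],1),int(a)))
    return out
E
python3 - <<'E'
from h import *
T,S=cv2.imread("pics/top0.png"),cv2.imread("pics/scene0.png")
print(T[209,388],T[234,452],T[244,160],T[293,392],T[260,200],T[299,315],T[300,190],T[160,300], cv2.cvtColor(T,cv2.COLOR_BGR2HSV)[[234,244,299,293,209,300],[452,160,315,392,388,190]].tolist())
for c in R:
    print(c,"top",blobs(T,c)); print("   scene",blobs(S,c))
E
```

```text
[117 111  96] [27 37 73] [ 50  70 110] [ 86 145 178] [105 168 190] [ 38  67 161] [130 127 119] [ 67 101 140] [[7, 161, 73], [10, 139, 110], [7, 195, 161], [19, 132, 178], [99, 46, 117], [98, 22, 130]]
red top []
   scene [(182.4, 308.9, 807), (280.3, 207.5, 548), (388.4, 119.4, 476), (52.8, 59.4, 2105)]
buff top [(400.2, 292.7, 744), (322.1, 215.5, 710), (248.0, 102.6, 1309)]
   scene [(349.4, 435.4, 3444), (230.8, 261.7, 682), (495.7, 261.2, 1571), (347.0, 250.5, 655), (513.1, 30.4, 2287)]
bluegrey top []
   scene [(302.2, 310.7, 722), (356.9, 133.4, 470), (169.6, 3.8, 161)]
brown top [(8.0, 315.8, 747), (158.9, 249.1, 232), (461.3, 233.5, 597)]
   scene [(229.6, 350.3, 876), (410.7, 143.4, 501), (73.2, 73.5, 657), (438.9, 24.2, 1829), (393.2, 8.0, 153)]
```

```bash
cat >> h.py <<'E'
RT=dict(red=((0,175,110),(10,255,255)),buff=((15,70,120),(30,200,255)),bluegrey=((85,0,50),(125,200,255)),brown=((0,60,10),(14,255,122)))
def near(img,col,u,v,tab,r=28,rr=None):
    "centroid (hull) of the colour blob nearest (u,v)"
    m=cv2.inRange(cv2.cvtColor(img,cv2.COLOR_BGR2HSV),*tab[col]); w=np.zeros_like(m); cv2.circle(w,(int(u),int(v)),r,255,-1); m&=w
    m=cv2.morphologyEx(m,cv2.MORPH_OPEN,np.ones((3,3)))
    k=max(cv2.findContours(m,cv2.RETR_EXTERNAL,cv2.CHAIN_APPROX_NONE)[0],key=cv2.contourArea); h=cv2.convexHull(k); M=cv2.moments(h)
    return M["m10"]/M["m00"],M["m01"]/M["m00"],cv2.contourArea(h)
E
python3 - <<'E'
from h import *
T,S=cv2.imread("pics/top0.png"),cv2.imread("pics/scene0.png")
ct,cs=env.get_calibration("top"),env.get_calibration("scene")
L=dict(red=((323,299),(280,208)),buff=((401,293),(231,262)),bluegrey=((396,209),(302,311)),brown=((461,234),(229,350)))
D=dict(red=((151,285),(388,120)),buff=((207,260),(379,158)),bluegrey=((191,300),(357,134)),brown=((167,245),(411,143)))
B=dict(red=((462,293),(183,309)),buff=((322,215),(347,250)))
for n,X in(("lid",L),("tile",D),("blank",B)):
  for c,(a,b) in X.items():
    p=near(T,c,*a,RT,24 if n!="tile" else 21); q=near(S,c,*b,R,30 if n!="tile" else 24)
    x,e=tri([ray(ct,*p[:2]),ray(cs,*q[:2])])
    print(n,c,np.round(p,1),np.round(q,1),np.round(x*1000,1),"err",round(e*1000,1),np.round(1000*plane(ct,*p[:2],.01),1),np.round(1000*plane(cs,*q[:2],.01),1))
E
```

```text
lid red [323.7 298.  625.5] [280.3 207.5 548.5] [439.9 -47.8  12.6] err 0.7 [440.4 -47.2  10. ] [438. -47.  10.]
lid buff [400.3 292.6 799.5] [230.8 261.7 682. ] [ 453.8 -206.6   12.6] err 0.7 [ 454.2 -206.4   10. ] [ 451.9 -206.3   10. ]
lid bluegrey [395.5 209.5 580.5] [302.2 310.7 722. ] [ 628.1 -195.4   10.8] err 0.4 [ 628.5 -195.2   10. ] [ 627.5 -195.5   10. ]
lid brown [460.7 233.5 669. ] [229.6 350.3 876.5] [ 579.5 -333.4   10.3] err 0.9 [ 580.1 -332.8   10. ] [ 578.7 -334.1   10. ]
tile red [150.7 284.7 795.5] [388.4 119.4 476. ] [461.2 313.2   9.5] err 0.5 [461.6 313.4  10. ] [461.1 312.4  10. ]
tile buff [ 207.  260. 1322.] [ 379.5  155.3 1358. ] [515.7 196.9  19.4] err 1.2 [515.1 198.1  10. ] [512.2 205.4  10. ]
tile bluegrey [190.8 300.3 807.5] [356.9 133.4 470.5] [430.5 228.9   8.4] err 0.3 [430.8 228.7  10. ] [431.1 227.3  10. ]
tile brown [167.1 244.5 834.5] [410.7 143.4 501. ] [545.8 282.9   8.6] err 0.5 [546.1 282.8  10. ] [546.1 281.2  10. ]
blank red [461.1 292.1 642. ] [182.4 308.9 807. ] [ 456.8 -333.6   12. ] err 1.1 [ 457.4 -333.2   10. ] [ 454.9 -334.1   10. ]
blank buff [322.1 215.5 782.5] [347.  250.5 655. ] [612.3 -41.2  12. ] err 0.6 [613.  -40.7  10. ] [611.2 -40.7  10. ]
```

```bash
cat >> h.py <<'E'
from scipy.spatial.transform import Rotation as Ro
def go(x,y,z):
    o=env.get_obs(); Rm=Ro.from_euler("xyz",o["tool_rot"],degrees=True).as_matrix()
    d=Rm.T@(np.array([x,y,z])-o["tool_pos"]); n=max(1,int(np.ceil(np.linalg.norm(d)/.041)))
    print("t",round(o["time_s"],2),"pos",np.round(o["tool_pos"],4),"rot",np.round(o["tool_rot"],2),"F",np.round(o["force"],1),"w",round(o["grip_width"],4),"| tool d",np.round(d,4),n,"rows of",np.round(d/n,4))
E
python3 -m jog '[[-0.0325,-0.021,0,0,0,0,0.045],[-0.0325,-0.021,0,0,0,0,0.045],[-0.0325,-0.021,0,0,0,0,0.045],[-0.0325,-0.021,0,0,0,0,0.045],[-0.0325,-0.021,0,0,0,0,0.045],[-0.0325,-0.021,0,0,0,0,0.045],[-0.0325,-0.021,0,0,0,0,0.045],[-0.0325,-0.021,0,0,0,0,0.045],[-0.0325,-0.021,0,0,0,0,0.045],[-0.0325,-0.021,0,0,0,0,0.045],[-0.0325,-0.021,0,0,0,0,0.045],[0,0,0,0,0,0,0.045]]' 20
python3 - <<'E'
from h import *
c=env.get_calibration("wrist"); W=env.read_camera("wrist"); cv2.imwrite("pics/wtray.png",W)
print(np.round(c["pose"],4).tolist()); print(env.get_obs()["qpos"])
go(.440,-.048,.2)
E
```

```text
time_s: 1.15
tool_pos: [0.4936, 0.2451, 0.2227]
tool_rot: [-179.8, 0.3, 157.3]
force: [0.8, -0.7, 0.3]
grip_width: 0.0451
grasp_force: 0.0
[[0.3861, -0.8837, -0.2646, 0.4204], [0.9225, 0.3687, 0.1145, 0.2761], [-0.0036, -0.2883, 0.9575, 0.3859], [0.0, 0.0, 0.0, 1.0]]
[-41.00695723   6.18154086  12.15747666  97.89964518  -1.22040115
  76.05806529  38.85793866]
t 1.2 pos [0.4911 0.2494 0.2225] rot [-1.7993e+02  9.0000e-02  1.5748e+02] F [-0.3  0.5 -0.4] w 0.045 | tool d [-0.0666 -0.2943  0.023 ] 8 rows of [-0.0083 -0.0368  0.0029]
```

View pics/wtray.png

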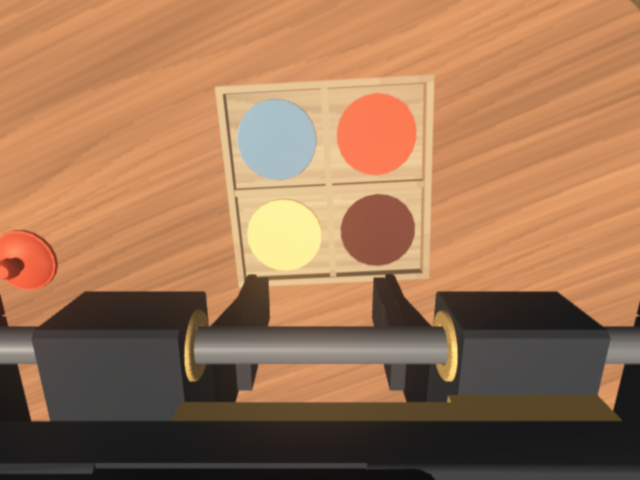

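The wrist view shows the whole tray: blue (277,139), red (377,134), buff (285,235), brown (377,230). The gripper covers everything below row 290. I'll check the tile positions against the first measurement now that the arm has settled.

```bash
cat >> h.py <<'E'
RW=dict(red=((0,150,90),(10,255,255)),buff=((18,80,150),(32,255,255)),bluegrey=((90,30,60),(120,255,255)),brown=((0,60,10),(12,255,150)))
def grab(n):
    c=env.get_calibration("wrist"); W=env.read_camera("wrist"); cv2.imwrite(f"pics/{n}.png",W); return c,W
E
python3 - <<'E'
from h import *
c,W=grab("wtray2")
for k,a in dict(red=(377,134),buff=(285,235),bluegrey=(277,139),brown=(377,230)).items():
    p=near(W,k,*a,RW,55); print(k,np.round(p,1),np.round(1000*plane(c,*p[:2],.01),1))
go(.44,-.048,.2)
E
```

```text
red [ 372.5  139.  4873.5] [458.7 312.9  10. ]
buff [ 287.2  234.5 7608. ] [511.7 205.3  10. ]
bluegrey [ 272.7  143.9 4538. ] [428.1 227.9  10. ]
brown [ 374.2  235.6 3604.5] [544.9 282.6  10. ]
t 1.25 pos [0.4893 0.2527 0.2224] rot [-1.7999e+02 -1.0000e-02  1.5775e+02] F [-0.8  1.1  0.8] w 0.0454 | tool d [-0.0683 -0.297   0.0224] 8 rows of [-0.0085 -0.0371  0.0028]
```

```bash
python3 -m jog '[[-0.0085,-0.0372,0.003,0,0,0,0.045],[-0.0085,-0.0372,0.003,0,0,0,0.045],[-0.0085,-0.0372,0.003,0,0,0,0.045],[-0.0085,-0.0372,0.003,0,0,0,0.045],[-0.0085,-0.0372,0.003,0,0,0,0.045],[-0.0085,-0.0372,0.003,0,0,0,0.045],[-0.0085,-0.0372,0.003,0,0,0,0.045],[-0.0085,-0.0372,0.003,0,0,0,0.045],[0,0,0,0,0,0,0.045],[0,0,0,0,0,0,0.045],[0,0,0,0,0,0,0.045],[0,0,0,0,0,0,0.045]]'
python3 - <<'E'
from h import *
c,W=grab("wred"); print(env.get_obs()["qpos"].round(1)); go(.44,-.048,.1)
E
```

```text
time_s: 2.25
tool_pos: [0.4403, -0.0445, 0.1986]
tool_rot: [180.0, 0.0, 158.2]
force: [0.1, -0.0, 1.5]
grip_width: 0.0454
grasp_force: 0.0
[-26.6  -8.1  26.7 113.6   3.8  73.6  67.1]
t 2.3 pos [ 0.4403 -0.0447  0.1986] rot [-180.     -0.    158.22] F [ 0.6  0.3 -0.2] w 0.045 | tool d [-0.0009 -0.0032  0.0986] 3 rows of [-0.0003 -0.0011  0.0329]
```

View pics/wred.png

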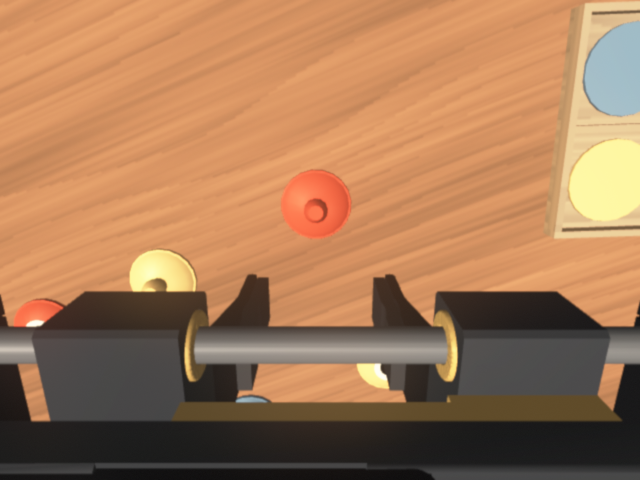

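The red lid's rim centre is at (316,203) and its knob top at about (315,210), just ahead of the fingers.

```bash
python3 - <<'E'
from h import *
c=env.get_calibration("wrist"); W=cv2.imread("pics/wred.png")
p=near(W,"red",316,203,RW,50); print(np.round(p,1),np.round(1000*plane(c,*p[:2],.011),1),np.round(1000*plane(c,315.5,208.5,.041),1))
ct=env.get_calibration("top"); a=near(cv2.imread("pics/top0.png"),"red",323,299,RT,24)
x,e=tri([ray(ct,*a[:2]),ray(c,*p[:2])]); print("top+wrist rim",np.round(x*1000,1),e*1000)
E
```

```text
[ 315.7  203.9 3854.5] [438.3 -48.9  11. ] [435.7 -47.6  41. ]
top+wrist rim [439.8 -48.3   6. ] 1.1497390304011665
```

```bash
python3 -m jog '[[0,-0.0038,0.034,0,0,0,0.045],[0,0,0.034,0,0,0,0.045],[0,0,0.034,0,0,0,0.045],[0,0,0.034,0,0,0,0.045],[0,0,0.02,0,0,0,0.045],[0,0,0.01,0,0,0,0.045],[0,0,0.005,0,0,0,0.045],[0,0,0,0,0,0,0.045],[0,0,0,0,0,0,0.045]]'
python3 - <<'E'
from h import *
c,W=grab("wred2"); go(.439,-.0483,.027)
E
```

```text
time_s: 3.05
tool_pos: [0.4398, -0.0499, 0.0286]
tool_rot: [180.0, 0.1, 158.1]
force: [-0.0, -0.7, -0.3]
grip_width: 0.0447
grasp_force: 0.0
t 3.1 pos [ 0.4401 -0.0499  0.0289] rot [1.7992e+02 1.3000e-01 1.5805e+02] F [-0.1 -0.9 -0.4] w 0.0452 | tool d [0.0016 0.0011 0.0019] 1 rows of [0.0016 0.0011 0.0019]
```

View pics/wred2.png

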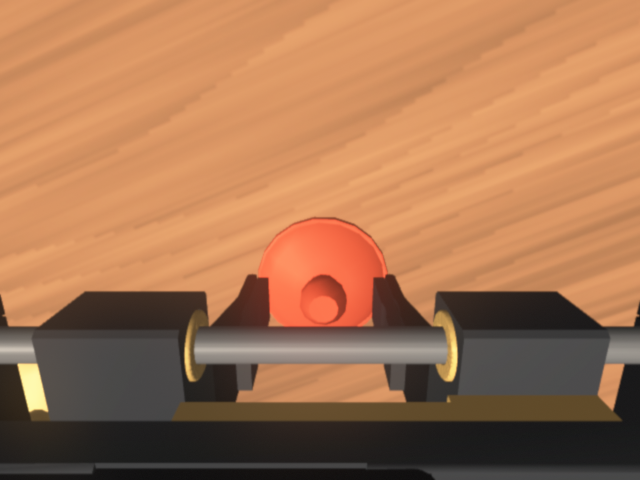

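The knob is centred at (322,300) between the tips at (258,278) and (383,278). Its top face is at about (322,306).

```bash
python3 - <<'E'
from h import *
c=env.get_calibration("wrist"); k=plane(c,322,306,.040); 
o=env.get_obs(); Rm=Ro.from_euler("xyz",o["tool_rot"],degrees=True).as_matrix(); print(k,Rm.T@(k-o["tool_pos"]))
T=cv2.imread("pics/wred.png")
print("height of knob top from two wrist rays: see", k)
E
python3 -m jog '[[0.0005,0,0.002,0,0,0,0.045],[0,0,0,0,0,0,0.0],[0,0,0,0,0,0,0.0],[0,0,0,0,0,0,0.0],[0,0,0,0,0,0,0.0],[0,0,0,0,0,0,0.0],[0,0,0,0,0,0,0.0]]' 15
python3 -m jog '[[0,0,-0.01,0,0,0,0],[0,0,-0.02,0,0,0,0],[0,0,-0.03,0,0,0,0],[0,0,-0.02,0,0,0,0],[0,0,0,0,0,0,0],[0,0,0,0,0,0,0]]' 15
python3 - <<'E'
from h import *
c,W=grab("wred3"); go(.4605,.313,.11)
E
```

```text
[ 0.43878072 -0.04903156  0.04      ] [ 0.00153481  0.00037418 -0.01110295]
height of knob top from two wrist rays: see [ 0.43878072 -0.04903156  0.04      ]
time_s: 3.68
tool_pos: [0.4383, -0.05, 0.0257]
tool_rot: [180.0, 0.0, 158.0]
force: [-0.7, 0.4, 1.3]
grip_width: 0.0189
grasp_force: 15.0
time_s: 4.18
tool_pos: [0.4391, -0.05, 0.1069]
tool_rot: [179.9, 0.1, 158.0]
force: [-0.9, 0.2, -1.1]
grip_width: 0.019
grasp_force: 15.0
t 4.23 pos [ 0.438  -0.05    0.1057] rot [1.7997e+02 1.0000e-02 1.5801e+02] F [-0.5  0.4 -1.2] w 0.0187 | tool d [ 0.115   0.345  -0.0042] 9 rows of [ 0.0128  0.0383 -0.0005]
```

View pics/wred3.png

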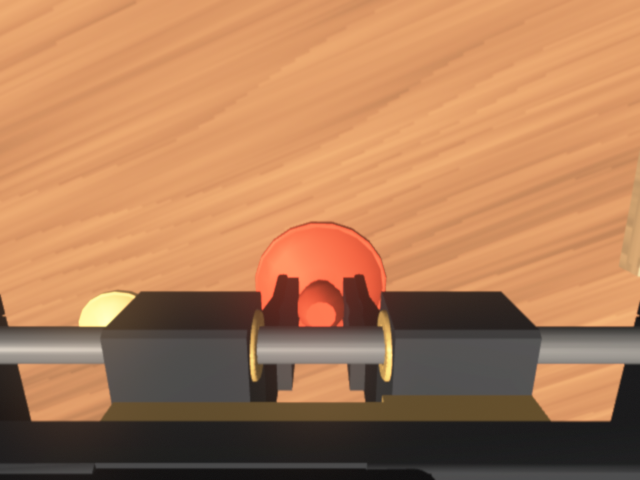

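Red is held level, width 19 mm. Next is carrying it to the red tile.

```bash
python3 -m jog '[[0.0128,0.0382,0,0,0,0,0],[0.0128,0.0382,0,0,0,0,0],[0.0128,0.0382,0,0,0,0,0],[0.0128,0.0382,0,0,0,0,0],[0.0128,0.0382,0,0,0,0,0],[0.0128,0.0382,0,0,0,0,0],[0.0128,0.0382,0,0,0,0,0],[0.0128,0.0382,0,0,0,0,0],[0.0128,0.0382,0,0,0,0,0],[0,0,0,0,0,0,0],[0,0,0,0,0,0,0],[0,0,0,0,0,0,0]]'
python3 -c "
from h import *
go(.4597,.3124,.04)"
```

```text
time_s: 5.23
tool_pos: [0.4593, 0.3104, 0.1038]
tool_rot: [-179.8, -0.1, 158.0]
force: [0.5, -0.6, -0.4]
grip_width: 0.0189
grasp_force: 15.0
t 5.23 pos [0.4593 0.3104 0.1038] rot [-1.7978e+02 -6.0000e-02  1.5801e+02] F [ 0.5 -0.6 -0.4] w 0.0189 | tool d [0.0003 0.0023 0.0638] 2 rows of [0.0001 0.0011 0.0319]
```

```bash
python3 -m jog '[[0.0004,0.002,0.025,0,0,0,0],[0,0,0.02,0,0,0,0],[0,0,0.012,0,0,0,0],[0,0,0.005,0,0,0,0],[0,0,0,0,0,0,0],[0,0,0,0,0,0,0],[0,0,0,0,0,0,0]]'
python3 -m jog '[[0,0,0.002,0,0,0,0],[0,0,0.001,0,0,0,0],[0,0,0,0,0,0,0],[0,0,0,0,0,0,0]]'
```

```text
time_s: 5.82
tool_pos: [0.4614, 0.314, 0.0448]
tool_rot: [179.9, 0.1, 158.0]
force: [-0.6, -0.2, -0.6]
grip_width: 0.0186
grasp_force: 15.0
time_s: 6.15
tool_pos: [0.4605, 0.314, 0.0408]
tool_rot: [180.0, 0.0, 158.0]
force: [-0.0, 1.0, -1.8]
grip_width: 0.0186
grasp_force: 15.0
```

```bash
python3 -m jog '[[0,-0.001,0.001,0,0,0,0],[0,0,0.001,0,0,0,0],[0,0,0.001,0,0,0,0],[0,0,0,0,0,0,0],[0,0,0,0,0,0,0],[0,0,0,0,0,0,0]]'
python3 -m jog '[[0,0,0.0005,0,0,0,0],[0,0,0.0005,0,0,0,0],[0,0,0.0005,0,0,0,0],[0,0,0,0,0,0,0],[0,0,0,0,0,0,0]]'
```

```text
time_s: 6.65
tool_pos: [0.4601, 0.3129, 0.0376]
tool_rot: [180.0, 0.0, 158.0]
force: [0.6, 0.1, -1.0]
grip_width: 0.0185
grasp_force: 15.0
time_s: 7.07
tool_pos: [0.46, 0.3129, 0.036]
tool_rot: [-180.0, -0.0, 158.0]
force: [-0.1, -0.8, -1.1]
grip_width: 0.0186
grasp_force: 15.0
```

```bash
python3 -m jog '[[0,0,0.0005,0,0,0,0],[0,0,0.0005,0,0,0,0],[0,0,0,0,0,0,0],[0,0,0,0,0,0,0]]'
python3 -m jog '[[0,0,0.0005,0,0,0,0],[0,0,0,0,0,0,0],[0,0,0,0,0,0,0]]'
```

```text
time_s: 7.4
tool_pos: [0.4602, 0.313, 0.0357]
tool_rot: [180.0, 0.0, 158.0]
force: [-2.1, -2.0, 5.7]
grip_width: 0.0184
grasp_force: 15.0
time_s: 7.65
tool_pos: [0.4602, 0.313, 0.0356]
tool_rot: [180.0, -0.0, 158.0]
force: [-2.6, -1.3, 8.9]
grip_width: 0.019
grasp_force: 15.0
```

Contact is at z = 35.7 mm, which matches a tile top at 10 mm. Releasing, rising and checking.

```bash
python3 -m jog '[[0,0,-0.0005,0,0,0,0.045],[0,0,0,0,0,0,0.045],[0,0,0,0,0,0,0.045],[0,0,0,0,0,0,0.045],[0,0,-0.02,0,0,0,0.045],[0,0,-0.035,0,0,0,0.045],[0,0,-0.035,0,0,0,0.045],[0,0,-0.035,0,0,0,0.045],[0,0,-0.035,0,0,0,0.045],[0,0,0,0,0,0,0.045],[0,0,0,0,0,0,0.045]]'
python3 - <<'E'
from h import *
c,W=grab("wp1"); T=env.read_camera("top"); cv2.imwrite("pics/tp1.png",T)
cv2.imwrite("pics/c1.png",np.hstack([cv2.resize(W[50:290,150:550],(400,240)),cv2.resize(T[210:340,115:245],None,fx=2.4,fy=2.4)[:240]]))
go(.4525,-.2075,.19)
E
```

```text
time_s: 8.57
tool_pos: [0.4614, 0.3139, 0.1975]
tool_rot: [179.7, 0.1, 158.0]
force: [0.4, -0.3, -0.2]
grip_width: 0.0448
grasp_force: 0.0
t 8.67 pos [0.4595 0.3126 0.194 ] rot [-1.7993e+02 -4.0000e-02  1.5802e+02] F [ 0.4 -0.3 -1.2] w 0.0445 | tool d [-0.1882 -0.4849  0.0044] 13 rows of [-0.0145 -0.0373  0.0003]
```

View pics/c1.png

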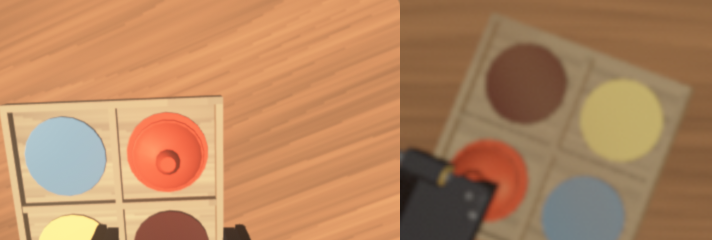

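Red sits centred on its tile. Next is the buff lid.

```bash
python3 -m jog '[[-0.0145,-0.0373,0,0,0,0,0.045],[-0.0145,-0.0373,0,0,0,0,0.045],[-0.0145,-0.0373,0,0,0,0,0.045],[-0.0145,-0.0373,0,0,0,0,0.045],[-0.0145,-0.0373,0,0,0,0,0.045],[-0.0145,-0.0373,0,0,0,0,0.045],[-0.0145,-0.0373,0,0,0,0,0.045],[-0.0145,-0.0373,0,0,0,0,0.045],[-0.0145,-0.0373,0,0,0,0,0.045],[-0.0145,-0.0373,0,0,0,0,0.045],[-0.0145,-0.0373,0,0,0,0,0.045],[-0.0145,-0.0373,0,0,0,0,0.045]]'
python3 -m jog '[[-0.0145,-0.0373,0.03,0,0,0,0.045],[0,0,0.03,0,0,0,0.045],[0,0,0,0,0,0,0.045],[0,0,0,0,0,0,0.045],[0,0,0,0,0,0,0.045],[0,0,0,0,0,0,0.045]]'
python3 - <<'E'
from h import *
c,W=grab("wbuff"); go(.4528,-.2076,.027)
p=near(W,"buff",318,240,RW,90); print(np.round(p,1),np.round(1000*plane(c,*p[:2],.011),1))
T=cv2.imread("pics/top0.png"); a=near(T,"buff",401,293,RT,24); x,e=tri([ray(env.get_calibration("top"),*a[:2]),ray(c,*p[:2])]); print("top+wrist",np.round(x*1000,1),e*1000)
T=env.read_camera("top"); cv2.imwrite("pics/tp1.png",T)
q=near(T,"red",151,285,RT,24); ct=env.get_calibration("top"); print("placed red rim",np.round(q,1),np.round(1000*plane(ct,*q[:2],.021),1))
E
```

```text
time_s: 9.67
tool_pos: [0.4523, -0.1688, 0.1933]
tool_rot: [-180.0, -0.1, 158.0]
force: [0.9, -0.9, 0.2]
grip_width: 0.0451
grasp_force: 0.0
time_s: 10.17
tool_pos: [0.4544, -0.1996, 0.141]
tool_rot: [180.0, 0.1, 158.2]
force: [-0.5, -0.6, 0.4]
grip_width: 0.045
grasp_force: 0.0
t 10.22 pos [ 0.4546 -0.1997  0.1412] rot [1.7995e+02 1.0000e-01 1.5814e+02] F [ 0.4 -0.4 -0.1] w 0.0447 | tool d [-0.0011 -0.0081  0.1142] 3 rows of [-0.0004 -0.0027  0.0381]
[ 309.8  222.1 5183.5] [ 452.3 -207.6   11. ]
top+wrist [ 454.1 -207.9    3.4] 0.6355954245942697
placed red rim [150.7 284.8 790. ] [461.6 309.7  21. ]
```

View pics/wbuff.png

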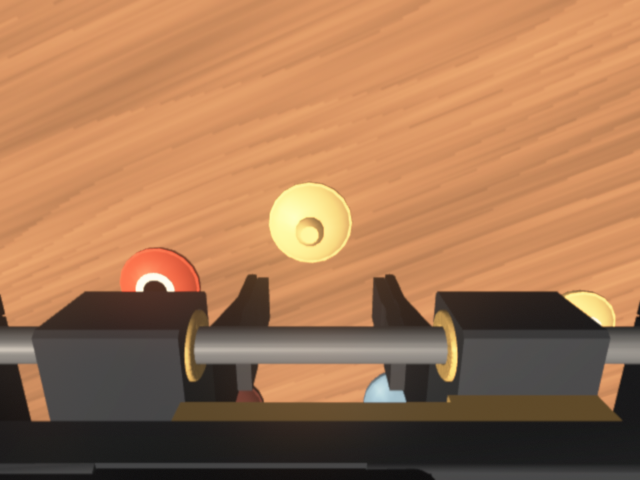

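The buff lid's rim is at (310,222) and its knob at (310,232), seen clearly. Descending.

```bash
python3 -m jog '[[-0.001,-0.0084,0.034,0,0,0,0.045],[0,0,0.034,0,0,0,0.045],[0,0,0.025,0,0,0,0.045],[0,0,0.012,0,0,0,0.045],[0,0,0.008,0,0,0,0.045],[0,0,0,0,0,0,0.045],[0,0,0,0,0,0,0.045],[0,0,0,0,0,0,0.045]]'
python3 - <<'E'
from h import *
c,W=grab("wbuff2"); go(.4525,-.208,.0257); cv2.imwrite("pics/c2.png",W[200:400,200:440])
E
```

```text
time_s: 10.93
tool_pos: [0.4527, -0.2091, 0.0286]
tool_rot: [180.0, 0.2, 158.0]
force: [-0.1, 0.2, 0.3]
grip_width: 0.045
grasp_force: 0.0
t 10.98 pos [ 0.4526 -0.2091  0.0286] rot [1.7995e+02 1.7000e-01 1.5802e+02] F [ 0.2 -1.4  0.6] w 0.0449 | tool d [0.0005 0.001  0.0029] 1 rows of [0.0005 0.001  0.0029]
```

View pics/c2.png

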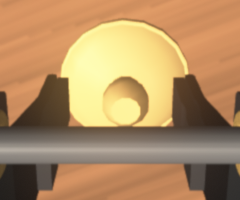

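Knob top is at full-picture (325,309), about 1.5 mm toward +y. I'll correct for that, then grip.

```bash
python3 -m jog '[[0,0.0012,0.0028,0,0,0,0.045],[0,0,0,0,0,0,0.0],[0,0,0,0,0,0,0.0],[0,0,0,0,0,0,0.0],[0,0,0,0,0,0,0.0],[0,0,0,0,0,0,0.0],[0,0,0,0,0,0,0.0]]' 15
python3 -m jog '[[0,0,-0.01,0,0,0,0],[0,0,-0.02,0,0,0,0],[0,0,-0.03,0,0,0,0],[0,0,-0.02,0,0,0,0],[0,0,0,0,0,0,0],[0,0,0,0,0,0,0]]' 15
python3 -c "
from h import *
go(.514,.198,.105)"
```

```text
time_s: 11.57
tool_pos: [0.4517, -0.2076, 0.0243]
tool_rot: [180.0, 0.0, 158.0]
force: [0.1, 0.5, 0.7]
grip_width: 0.0188
grasp_force: 15.0
time_s: 12.07
tool_pos: [0.4525, -0.2079, 0.1056]
tool_rot: [179.9, 0.2, 158.0]
force: [-0.2, 1.0, -0.8]
grip_width: 0.0188
grasp_force: 15.0
t 12.07 pos [ 0.4525 -0.2079  0.1056] rot [1.7992e+02 1.6000e-01 1.5801e+02] F [-0.2  1.  -0.8] w 0.0188 | tool d [0.095  0.3994 0.0009] 11 rows of [0.0086 0.0363 0.0001]
```

```bash
python3 -m jog '[[0.0086,0.0363,0,0,0,0,0],[0.0086,0.0363,0,0,0,0,0],[0.0086,0.0363,0,0,0,0,0],[0.0086,0.0363,0,0,0,0,0],[0.0086,0.0363,0,0,0,0,0],[0.0086,0.0363,0,0,0,0,0],[0.0086,0.0363,0,0,0,0,0],[0.0086,0.0363,0,0,0,0,0],[0.0086,0.0363,0,0,0,0,0],[0.0086,0.0363,0,0,0,0,0],[0.0086,0.0363,0,0,0,0,0],[0,0,0,0,0,0,0]]'
python3 -m jog '[[0,0,0.025,0,0,0,0],[0,0,0.02,0,0,0,0],[0,0,0.012,0,0,0,0],[0,0,0.005,0,0,0,0],[0,0,0,0,0,0,0],[0,0,0,0,0,0,0],[0,0,0,0,0,0,0],[0,0,0,0,0,0,0]]'
python3 -c "
from h import *
go(.514,.198,.0343)"
```

```text
time_s: 13.07
tool_pos: [0.5117, 0.2075, 0.1027]
tool_rot: [179.9, -0.2, 158.6]
force: [0.3, 0.8, -1.4]
grip_width: 0.0187
grasp_force: 15.0
time_s: 13.73
tool_pos: [0.5143, 0.1983, 0.0434]
tool_rot: [179.9, 0.1, 158.0]
force: [-0.4, 0.1, -0.4]
grip_width: 0.0187
grasp_force: 15.0
t 13.73 pos [0.5143 0.1983 0.0434] rot [1.799e+02 7.000e-02 1.580e+02] F [-0.4  0.1 -0.4] w 0.0187 | tool d [ 0.0002 -0.0004  0.0091] 1 rows of [ 0.0002 -0.0004  0.0091]
```

```bash
python3 -m jog '[[0,0,0.003,0,0,0,0],[0,0,0.002,0,0,0,0],[0,0,0.001,0,0,0,0],[0,0,0.0005,0,0,0,0],[0,0,0,0,0,0,0],[0,0,0,0,0,0,0],[0,0,0,0,0,0,0]]'
python3 -m jog '[[0,0,0.0005,0,0,0,0],[0,0,0.0005,0,0,0,0],[0,0,0.0005,0,0,0,0],[0,0,0,0,0,0,0],[0,0,0,0,0,0,0],[0,0,0,0,0,0,0]]'
```

```text
time_s: 14.32
tool_pos: [0.5134, 0.1981, 0.0358]
tool_rot: [180.0, 0.0, 158.0]
force: [-0.8, -0.6, -0.8]
grip_width: 0.0188
grasp_force: 15.0
time_s: 14.82
tool_pos: [0.5134, 0.198, 0.0343]
tool_rot: [180.0, 0.0, 158.0]
force: [-0.2, 0.2, 1.8]
grip_width: 0.0188
grasp_force: 15.0
```

```bash
python3 -m jog '[[0,0,0.0005,0,0,0,0],[0,0,0.0003,0,0,0,0],[0,0,0,0,0,0,0],[0,0,0,0,0,0,0]]'
```

```text
time_s: 15.15
tool_pos: [0.5135, 0.198, 0.0343]
tool_rot: [180.0, -0.0, 158.0]
force: [-3.3, -1.0, 5.2]
grip_width: 0.0189
grasp_force: 15.0
```

```bash
python3 -m jog '[[0,0,-0.0003,0,0,0,0.045],[0,0,0,0,0,0,0.045],[0,0,0,0,0,0,0.045],[0,0,0,0,0,0,0.045],[0,0,-0.02,0,0,0,0.045],[0,0,-0.035,0,0,0,0.045],[0,0,-0.035,0,0,0,0.045],[0,0,-0.03,0,0,0,0.045],[0,0,0,0,0,0,0.045],[0,0,0,0,0,0,0.045]]'
python3 - <<'E'
from h import *
c,W=grab("wp2"); go(.627,-.196,.14)
E
```

```text
time_s: 15.98
tool_pos: [0.5147, 0.1987, 0.1557]
tool_rot: [179.8, 0.1, 158.0]
force: [-0.5, -1.0, 0.4]
grip_width: 0.0452
grasp_force: 0.0
t 16.03 pos [0.5134 0.1982 0.1539] rot [1.7995e+02 2.0000e-02 1.5802e+02] F [-0.8 -0.5 -0.1] w 0.0447 | tool d [-0.2528 -0.323   0.0137] 11 rows of [-0.023  -0.0294  0.0012]
```

View pics/wp2.png

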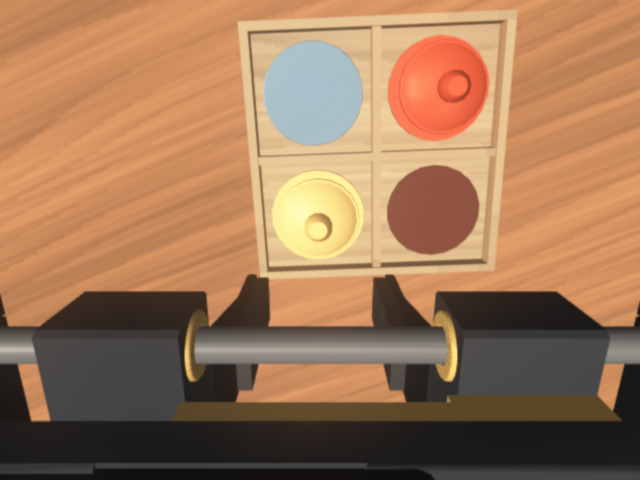

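Red (439,88) and buff (318,214) stand upright on their tiles. Next is blue-grey.

```bash
python3 -m jog '[[-0.023,-0.0294,0,0,0,0,0.045],[-0.023,-0.0294,0,0,0,0,0.045],[-0.023,-0.0294,0,0,0,0,0.045],[-0.023,-0.0294,0,0,0,0,0.045],[-0.023,-0.0294,0,0,0,0,0.045],[-0.023,-0.0294,0,0,0,0,0.045],[-0.023,-0.0294,0,0,0,0,0.045],[-0.023,-0.0294,0,0,0,0,0.045],[-0.023,-0.0294,0,0,0,0,0.045],[-0.023,-0.0294,0,0,0,0,0.045],[-0.023,-0.0294,0.01,0,0,0,0.045],[0,0,0,0,0,0,0.045]]'
python3 -m jog '[[0,0,0,0,0,0,0.045],[0,0,0,0,0,0,0.045],[0,0,0,0,0,0,0.045]]'
python3 - <<'E'
from h import *
c,W=grab("wblue"); go(.627,-.196,.0257)
p=near(W,"bluegrey",318,222,RW,90); print(np.round(p,1),np.round(1000*plane(c,*p[:2],.011),1))
T=cv2.imread("pics/top0.png"); a=near(T,"bluegrey",396,209,RT,24); x,e=tri([ray(env.get_calibration("top"),*a[:2]),ray(c,*p[:2])]); print("top+wrist",np.round(x*1000,1),e*1000)
E
```

```text
time_s: 17.03
tool_pos: [0.6239, -0.2067, 0.1398]
tool_rot: [-179.5, -0.2, 157.4]
force: [-2.7, -0.8, -0.4]
grip_width: 0.0448
grasp_force: 0.0
time_s: 17.28
tool_pos: [0.6267, -0.1945, 0.1426]
tool_rot: [180.0, -0.1, 158.1]
force: [-0.5, 0.6, -0.4]
grip_width: 0.045
grasp_force: 0.0
t 17.33 pos [ 0.6269 -0.1943  0.1431] rot [ 1.7995e+02 -7.0000e-02  1.5816e+02] F [1.2 0.5 0.1] w 0.0447 | tool d [-0.0008 -0.0016  0.1174] 3 rows of [-0.0003 -0.0005  0.0391]
[ 316.8  221.9 4537.5] [ 626.3 -197.5   11. ]
top+wrist [ 631.6 -198.9  -11.5] 1.0490280205956228
```

```bash
python3 -m jog '[[-0.0005,-0.0022,0.034,0,0,0,0.045],[0,0,0.034,0,0,0,0.045],[0,0,0.026,0,0,0,0.045],[0,0,0.012,0,0,0,0.045],[0,0,0.008,0,0,0,0.045],[0,0,0,0,0,0,0.045],[0,0,0,0,0,0,0.045],[0,0,0,0,0,0,0.045]]'
python3 - <<'E'
from h import *
c,W=grab("wblue2"); go(.6265,-.197,.0257); cv2.imwrite("pics/c3.png",W[200:400,200:440])
E
```

```text
time_s: 18.0
tool_pos: [0.628, -0.1992, 0.0319]
tool_rot: [180.0, 0.2, 158.0]
force: [0.4, 0.3, 0.7]
grip_width: 0.045
grasp_force: 0.0
t 18.05 pos [ 0.628  -0.1992  0.0318] rot [179.96   0.19 158.02] F [-0.8  0.5  0.4] w 0.0455 | tool d [0.0022 0.0015 0.0061] 1 rows of [0.0022 0.0015 0.0061]
```

View pics/c3.png

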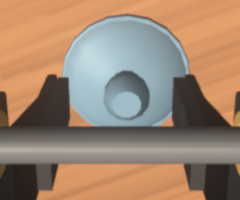

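```bash
python3 - <<'E'
from h import *
c=env.get_calibration("wrist");o=env.get_obs(); Rm=Ro.from_euler("xyz",o["tool_rot"],degrees=True).as_matrix()
k=plane(c,326,304,.0405); print(k,Rm.T@(k-o["tool_pos"]))
E
```

```text
[ 0.62762561 -0.1968235   0.0405    ] [ 0.00121214  0.00206845 -0.00865642]
```

```bash
python3 -m jog '[[0.0008,0.002,0.0055,0,0,0,0.045],[0,0,0,0,0,0,0.045],[0,0,0,0,0,0,0.0],[0,0,0,0,0,0,0.0],[0,0,0,0,0,0,0.0],[0,0,0,0,0,0,0.0],[0,0,0,0,0,0,0.0],[0,0,0,0,0,0,0.0]]' 15
python3 -m jog '[[0,0,-0.01,0,0,0,0],[0,0,-0.02,0,0,0,0],[0,0,-0.03,0,0,0,0],[0,0,-0.02,0,0,0,0],[0,0,0,0,0,0,0],[0,0,0,0,0,0,0]]' 15
python3 -c "
from h import *
go(.430,.228,.105)"
```

```text
time_s: 18.72
tool_pos: [0.6266, -0.1967, 0.0244]
tool_rot: [180.0, 0.0, 158.0]
force: [0.1, 0.1, 0.0]
grip_width: 0.0186
grasp_force: 15.0
time_s: 19.22
tool_pos: [0.6275, -0.1971, 0.1061]
tool_rot: [180.0, 0.2, 158.0]
force: [0.7, 0.2, -1.4]
grip_width: 0.0184
grasp_force: 15.0
t 19.22 pos [ 0.6275 -0.1971  0.1061] rot [1.7995e+02 1.7000e-01 1.5800e+02] F [ 0.7  0.2 -1.4] w 0.0184 | tool d [0.3423 0.3201 0.0004] 12 rows of [0.0285 0.0267 0.    ]
```

```bash
python3 -m jog '[[0.0285,0.0267,0,0,0,0,0],[0.0285,0.0267,0,0,0,0,0],[0.0285,0.0267,0,0,0,0,0],[0.0285,0.0267,0,0,0,0,0],[0.0285,0.0267,0,0,0,0,0],[0.0285,0.0267,0,0,0,0,0],[0.0285,0.0267,0,0,0,0,0],[0.0285,0.0267,0,0,0,0,0],[0.0285,0.0267,0,0,0,0,0],[0.0285,0.0267,0,0,0,0,0],[0.0285,0.0267,0,0,0,0,0],[0.0285,0.0267,0,0,0,0,0]]'
python3 -m jog '[[0,0,0,0,0,0,0],[0,0,0,0,0,0,0],[0,0,0.025,0,0,0,0],[0,0,0.02,0,0,0,0],[0,0,0.012,0,0,0,0],[0,0,0.005,0,0,0,0],[0,0,0,0,0,0,0],[0,0,0,0,0,0,0],[0,0,0,0,0,0,0],[0,0,0,0,0,0,0]]'
python3 -c "
from h import *
go(.4295,.2282,.0344)"
```

```text
time_s: 20.22
tool_pos: [0.4272, 0.2295, 0.1032]
tool_rot: [-179.9, -0.1, 158.0]
force: [0.5, 0.4, -0.6]
grip_width: 0.0191
grasp_force: 15.0
time_s: 21.05
tool_pos: [0.4302, 0.2287, 0.0432]
tool_rot: [179.9, 0.1, 158.0]
force: [-0.1, 0.7, -1.4]
grip_width: 0.0187
grasp_force: 15.0
t 21.05 pos [0.4302 0.2287 0.0432] rot [1.7991e+02 5.0000e-02 1.5799e+02] F [-0.1  0.7 -1.4] w 0.0187 | tool d [ 0.0005 -0.0007  0.0088] 1 rows of [ 0.0005 -0.0007  0.0088]
```

```bash
python3 -m jog '[[0,-0.0003,0.003,0,0,0,0],[0,0,0.002,0,0,0,0],[0,0,0.001,0,0,0,0],[0,0,0.0005,0,0,0,0],[0,0,0,0,0,0,0],[0,0,0,0,0,0,0],[0,0,0,0,0,0,0]]'
python3 -m jog '[[0,0,0.0005,0,0,0,0],[0,0,0.0005,0,0,0,0],[0,0,0.0005,0,0,0,0],[0,0,0,0,0,0,0],[0,0,0,0,0,0,0],[0,0,0,0,0,0,0]]'
```

```text
time_s: 21.63
tool_pos: [0.4293, 0.2282, 0.0358]
tool_rot: [180.0, 0.0, 158.0]
force: [0.3, 0.0, -1.4]
grip_width: 0.019
grasp_force: 15.0
time_s: 22.13
tool_pos: [0.4294, 0.2282, 0.0344]
tool_rot: [180.0, 0.0, 158.0]
force: [0.7, 0.3, 0.1]
grip_width: 0.0187
grasp_force: 15.0
```

```bash
python3 -m jog '[[0,0,0.0005,0,0,0,0],[0,0,0.0003,0,0,0,0],[0,0,0,0,0,0,0],[0,0,0,0,0,0,0]]'
```

```text
time_s: 22.47
tool_pos: [0.4295, 0.2281, 0.0342]
tool_rot: [180.0, -0.0, 158.0]
force: [-1.5, -2.3, 4.8]
grip_width: 0.0189
grasp_force: 15.0
```

```bash
python3 -m jog '[[0,0,-0.0003,0,0,0,0.045],[0,0,0,0,0,0,0.045],[0,0,0,0,0,0,0.045],[0,0,0,0,0,0,0.045],[0,0,-0.02,0,0,0,0.045],[0,0,-0.035,0,0,0,0.045],[0,0,-0.035,0,0,0,0.045],[0,0,-0.03,0,0,0,0.045],[0,0,0,0,0,0,0.045],[0,0,0,0,0,0,0.045]]'
python3 - <<'E'
from h import *
go(.5785,-.3345,.15)
E
```

```text
time_s: 23.3
tool_pos: [0.4304, 0.2291, 0.1556]
tool_rot: [179.8, 0.1, 158.0]
force: [-0.5, -0.3, -1.1]
grip_width: 0.045
grasp_force: 0.0
t 23.3 pos [0.4304 0.2291 0.1556] rot [1.7977e+02 1.1000e-01 1.5802e+02] F [-0.5 -0.3 -1.1] w 0.045 | tool d [-0.3482 -0.4673  0.0044] 15 rows of [-0.0232 -0.0312  0.0003]
```

```bash
python3 -m jog '[[-0.0232,-0.0312,0,0,0,0,0.045],[-0.0232,-0.0312,0,0,0,0,0.045],[-0.0232,-0.0312,0,0,0,0,0.045],[-0.0232,-0.0312,0,0,0,0,0.045],[-0.0232,-0.0312,0,0,0,0,0.045],[-0.0232,-0.0312,0,0,0,0,0.045],[-0.0232,-0.0312,0,0,0,0,0.045],[-0.0232,-0.0312,0,0,0,0,0.045],[-0.0232,-0.0312,0,0,0,0,0.045],[-0.0232,-0.0312,0,0,0,0,0.045],[-0.0232,-0.0312,0,0,0,0,0.045],[-0.0232,-0.0312,0,0,0,0,0.045]]'
python3 -m jog '[[-0.0232,-0.0312,0,0,0,0,0.045],[-0.0232,-0.0312,0,0,0,0,0.045],[-0.0232,-0.0312,0.01,0,0,0,0.045],[0,0,0,0,0,0,0.045],[0,0,0,0,0,0,0.045],[0,0,0,0,0,0,0.045],[0,0,0,0,0,0,0.045],[0,0,0,0,0,0,0.045]]'
python3 - <<'E'
from h import *
c,W=grab("wbrown"); go(.5785,-.3345,.0257)
p=near(W,"brown",318,222,RW,90); print(np.round(p,1),np.round(1000*plane(c,*p[:2],.011),1)); print(env.get_obs()["qpos"].round(0))
T=cv2.imread("pics/top0.png"); a=near(T,"brown",461,234,RT,24); x,e=tri([ray(env.get_calibration("top"),*a[:2]),ray(c,*p[:2])]); print("top+wrist",np.round(x*1000,1),e*1000)
E
```

```text
time_s: 24.3
tool_pos: [0.5465, -0.2245, 0.1519]
tool_rot: [-180.0, -0.1, 158.0]
force: [-0.0, 0.6, -0.1]
grip_width: 0.0451
grasp_force: 0.0
time_s: 24.97
tool_pos: [0.5774, -0.3339, 0.1438]
tool_rot: [179.9, 0.0, 158.2]
force: [1.1, -0.4, -0.3]
grip_width: 0.045
grasp_force: 0.0
t 25.02 pos [ 0.5774 -0.3341  0.1441] rot [1.7992e+02 3.0000e-02 1.5816e+02] F [0.7 0.5 1.4] w 0.045 | tool d [-0.0011 -0.0002  0.1184] 3 rows of [-0.0004 -0.0001  0.0395]
[ 320.5  221.2 4814.5] [ 578.1 -334.3   11. ]
[ -5.  28.  45.  88. -20.  73. 111.]
top+wrist [ 581.1 -335.5   -0.8] 0.01851833206651423
```

```bash
python3 -m jog '[[-0.0004,0.0015,0.034,0,0,0,0.045],[0,0,0.034,0,0,0,0.045],[0,0,0.026,0,0,0,0.045],[0,0,0.012,0,0,0,0.045],[0,0,0.008,0,0,0,0.045],[0,0,0,0,0,0,0.045],[0,0,0,0,0,0,0.045],[0,0,0,0,0,0,0.045]]'
python3 - <<'E'
from h import *
c,W=grab("wbr2"); go(.578,-.3345,.0257); cv2.imwrite("pics/c4.png",W[200:400,200:440])
E
```

```text
time_s: 25.68
tool_pos: [0.5789, -0.3356, 0.0319]
tool_rot: [-180.0, 0.2, 158.0]
force: [-0.1, -0.6, 0.1]
grip_width: 0.0451
grasp_force: 0.0
t 25.73 pos [ 0.5789 -0.3356  0.0318] rot [-179.99    0.19  158.01] F [-0.2 -0.5  0.3] w 0.045 | tool d [0.0013 0.0007 0.0061] 1 rows of [0.0013 0.0007 0.0061]
```

View pics/c4.png

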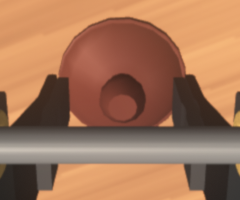

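Knob top is at full-picture (323,306), nearly centred. Gripping.

```bash
python3 -m jog '[[0.0002,0.0008,0.0055,0,0,0,0.045],[0,0,0,0,0,0,0.045],[0,0,0,0,0,0,0.0],[0,0,0,0,0,0,0.0],[0,0,0,0,0,0,0.0],[0,0,0,0,0,0,0.0],[0,0,0,0,0,0,0.0],[0,0,0,0,0,0,0.0]]' 15
python3 -m jog '[[0,0,-0.01,0,0,0,0],[0,0,-0.02,0,0,0,0],[0,0,-0.03,0,0,0,0],[0,0,-0.03,0,0,0,0],[0,0,0,0,0,0,0],[0,0,0,0,0,0,0]]' 15
python3 -c "
from h import *
go(.545,.2825,.115)"
```

```text
time_s: 26.4
tool_pos: [0.5778, -0.3341, 0.0243]
tool_rot: [-180.0, 0.0, 158.0]
force: [0.2, 1.1, -0.3]
grip_width: 0.0185
grasp_force: 15.0
time_s: 26.9
tool_pos: [0.579, -0.335, 0.1171]
tool_rot: [-180.0, 0.3, 158.0]
force: [0.7, 0.1, -2.1]
grip_width: 0.0188
grasp_force: 15.0
t 26.9 pos [ 0.579  -0.335   0.1171] rot [-180.      0.27  158.  ] F [ 0.7  0.1 -2.1] w 0.0188 | tool d [0.2628 0.5599 0.0009] 16 rows of [0.0164 0.035  0.0001]
```

```bash
python3 -m jog '[[0.0164,0.035,0,0,0,0,0],[0.0164,0.035,0,0,0,0,0],[0.0164,0.035,0,0,0,0,0],[0.0164,0.035,0,0,0,0,0],[0.0164,0.035,0,0,0,0,0],[0.0164,0.035,0,0,0,0,0],[0.0164,0.035,0,0,0,0,0],[0.0164,0.035,0,0,0,0,0],[0.0164,0.035,0,0,0,0,0],[0.0164,0.035,0,0,0,0,0],[0.0164,0.035,0,0,0,0,0],[0.0164,0.035,0,0,0,0,0]]'
python3 -m jog '[[0.0164,0.035,0,0,0,0,0],[0.0164,0.035,0,0,0,0,0],[0.0164,0.035,0,0,0,0,0],[0.0164,0.035,0,0,0,0,0],[0,0,0,0,0,0,0],[0,0,0,0,0,0,0],[0,0,0,0,0,0,0],[0,0,0,0,0,0,0],[0,0,0,0,0,0,0]]'
python3 -c "
from h import *
go(.545,.2825,.043)"
```

```text
time_s: 27.9
tool_pos: [0.5511, 0.1309, 0.1133]
tool_rot: [-179.9, -0.1, 158.0]
force: [0.8, 0.3, -0.6]
grip_width: 0.0189
grasp_force: 15.0
time_s: 28.65
tool_pos: [0.5445, 0.2814, 0.114]
tool_rot: [-180.0, -0.0, 157.8]
force: [-0.7, 0.8, -1.0]
grip_width: 0.0189
grasp_force: 15.0
t 28.65 pos [0.5445 0.2814 0.114 ] rot [-179.95   -0.    157.84] F [-0.7  0.8 -1. ] w 0.0189 | tool d [-0.0001  0.0013  0.071 ] 2 rows of [-0.      0.0006  0.0355]
```

```bash
python3 -m jog '[[0,0.0005,0.025,0,0,0,0],[0,0,0.025,0,0,0,0],[0,0,0.014,0,0,0,0],[0,0,0.007,0,0,0,0],[0,0,0,0,0,0,0],[0,0,0,0,0,0,0],[0,0,0,0,0,0,0],[0,0,0,0,0,0,0]]'
python3 -c "
from h import *
go(.5445,.2823,.0343)"
```

```text
time_s: 29.32
tool_pos: [0.5454, 0.2844, 0.0447]
tool_rot: [179.9, 0.1, 158.0]
force: [-0.6, 0.8, -1.6]
grip_width: 0.019
grasp_force: 15.0
t 29.32 pos [0.5454 0.2844 0.0447] rot [1.7988e+02 8.0000e-02 1.5801e+02] F [-0.6  0.8 -1.6] w 0.019 | tool d [ 0.     -0.0023  0.0104] 1 rows of [ 0.     -0.0023  0.0104]
```

```bash
python3 -m jog '[[0,-0.0015,0.004,0,0,0,0],[0,0,0.002,0,0,0,0],[0,0,0.001,0,0,0,0],[0,0,0.0005,0,0,0,0],[0,0,0,0,0,0,0],[0,0,0,0,0,0,0],[0,0,0,0,0,0,0]]'
python3 -m jog '[[0,0,0.0005,0,0,0,0],[0,0,0.0005,0,0,0,0],[0,0,0.0005,0,0,0,0],[0,0,0.0003,0,0,0,0],[0,0,0,0,0,0,0],[0,0,0,0,0,0,0],[0,0,0,0,0,0,0]]'
```

```text
time_s: 29.9
tool_pos: [0.5439, 0.2826, 0.0358]
tool_rot: [180.0, 0.0, 158.0]
force: [-0.6, 0.6, -1.5]
grip_width: 0.0188
grasp_force: 15.0
time_s: 30.48
tool_pos: [0.5439, 0.2826, 0.0342]
tool_rot: [180.0, 0.0, 158.0]
force: [-0.8, 0.5, 3.2]
grip_width: 0.0188
grasp_force: 15.0
```

```bash
python3 -m jog '[[0,0,0,0,0,0,0.045],[0,0,0,0,0,0,0.045],[0,0,0,0,0,0,0.045],[0,0,0,0,0,0,0.045],[0,0,-0.02,0,0,0,0.045],[0,0,-0.035,0,0,0,0.045],[0,0,-0.035,0,0,0,0.045],[0,0,-0.04,0,0,0,0.045],[-0.03,-0.02,-0.03,0,0,0,0.045],[0,0,0,0,0,0,0.045],[0,0,0,0,0,0,0.045],[0,0,0,0,0,0,0.045]]'
python3 - <<'E'
from h import *
c,W=grab("wfin"); go(.5,.25,.2); cv2.imwrite("pics/sfin.png",env.read_camera("scene")); cv2.imwrite("pics/tfin.png",env.read_camera("top"))
import json; json.dump(dict(pose=np.array(c["pose"]).tolist(),fov_y=c["fov_y"],cx=c["cx"],cy=c["cy"]),open("cfin.json","w"))
cv2.imwrite("pics/wfinc.png",cv2.resize(W[0:290,180:540],None,fx=2,fy=2))
E
```

```text
time_s: 31.48
tool_pos: [0.5615, 0.2562, 0.1902]
tool_rot: [180.0, -0.0, 158.0]
force: [-1.0, 0.5, -0.1]
grip_width: 0.0448
grasp_force: 0.0
t 31.53 pos [0.5607 0.2567 0.1894] rot [-1.7995e+02 -1.0000e-01  1.5806e+02] F [ 0.   0.4 -0.8] w 0.0451 | tool d [ 0.0538 -0.029  -0.0105] 2 rows of [ 0.0269 -0.0145 -0.0052]
```

View pics/wfinc.png

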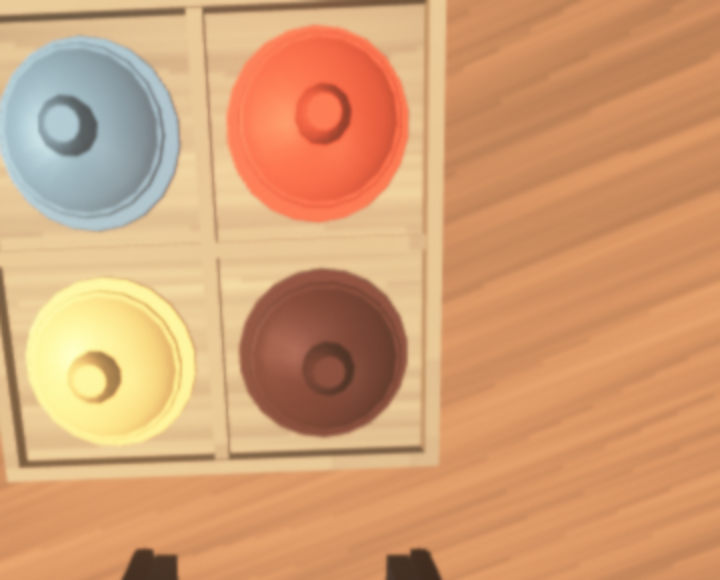

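All four lids stand upright on the matching tiles. In this crop the knob tops are at blue (60,124), red (324,111), buff (94,378), brown (328,371). I'll check the centring numerically.

```bash
python3 - <<'E'
from h import *
import json
c=json.load(open("cfin.json")); W=cv2.imread("pics/wfin.png")
hit=dict(bluegrey=(60,124),red=(324,111),buff=(94,378),brown=(328,371))
tile=dict(red=(461.2,313.2),brown=(545.8,282.9),bluegrey=(430.5,228.9),buff=(515.1,198.4))
for k,(u,v) in hit.items():
    p=plane(c,u/2+180,v/2,.051)*1000; print(k,"knob",p[:2].round(1),"minus tile",(p[:2]-tile[k]).round(1))
# tray walls in same picture: compartment-cross and corner (crop px), wall tops z=.018
q=plane(c,213/2+180,248/2,.018)*1000; print("tray centre from wrist",q.round(1),"expected",np.mean(list(tile.values()),0).round(1))
T,S=cv2.imread("pics/tfin.png"),cv2.imread("pics/sfin.png"); ct,cs=env.get_calibration("top"),env.get_calibration("scene")
for k,a,b in(("red",(461,292),(182,309)),("buff",(322,215),(347,250))):
    print("blank",k,np.round(near(T,k,*a,RT,24),1),np.round(near(S,k,*b,R,30),1))
cv2.imwrite("pics/sc.png",np.hstack([cv2.resize(S[70:190,310:460],None,fx=4,fy=4)[:, :600]]))
E
```

```text
bluegrey knob [429.4 226.9] minus tile [-1.1 -2. ]
red knob [459.7 313. ] minus tile [-1.5 -0.2]
buff knob [514.  199.2] minus tile [-1.1  0.8]
brown knob [544.5 281.8] minus tile [-1.3 -1.1]
tray centre from wrist [487.1 256.6  18. ] expected [488.2 255.8]
blank red [461.1 292.1 640. ] [182.4 308.9 807. ]
blank buff [322.1 215.5 781.5] [347.  250.5 653.5]
```

View pics/sfin.png

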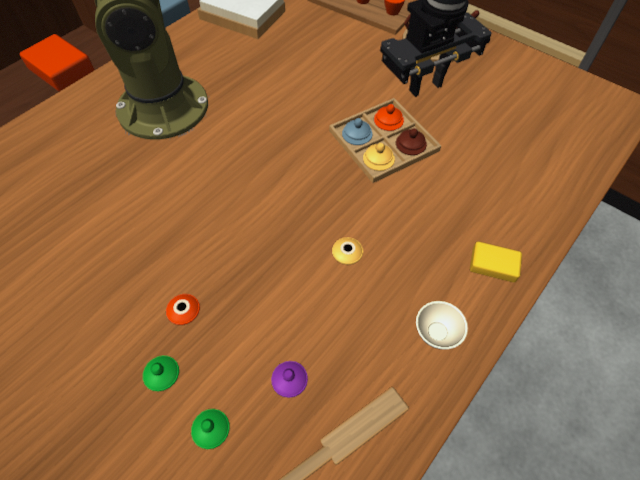

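The scene view shows all four lids on tiles of their own colour, centred within about 2 mm. Both blanks are at the same pixels as before, and the gripper is clear of everything.

```bash
python3 -c "
from cell import env
print(env.sign_off())"
```

```text
the job is handed in; nothing more can be done
None
```

All four knobbed lids were set down without dropping, knob up, on the tiles of their own colour, centred to about 2 mm; both blanks were left untouched, and the job was handed in at about 32 s (its verdict wasn't shown).

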